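Sweep the clothes pegs off the slate shelf into the peg basket

TASK

Clear the slate shelf: with your fingertips, sweep the four loose clothes pegs along the slate and over its end into the white peg basket that stands there. Push them only, never pick a peg up off the slate, and leave the jar, the pad holder, the dosing cup and the pedal bin as they are.

Things in the scene. Friction and masses are not known exactly. Their poses are not given: they have to be found in the camera images.
- peg1: One of four identical plastic spring clothes pegs lying on its side on the slate. 72 mm long, 28 mm wide over the spread handles (18 mm gap between their ends), 15 mm at the jaws, 12 mm high as it lies, 10 to 18 g. Origin mid length, width and height (6 mm above the slate); x axis along its length towards the jaws, z up at the start. Centre of mass 2.5 mm from the origin towards the jaws.
- peg2: One of four identical plastic spring clothes pegs lying on its side on the slate. 72 mm long, 28 mm wide over the spread handles (18 mm gap between their ends), 15 mm at the jaws, 12 mm high as it lies, 10 to 18 g. Origin mid length, width and height (6 mm above the slate); x axis along its length towards the jaws, z up at the start. Centre of mass 2.5 mm from the origin towards the jaws.
- peg3: One of four identical plastic spring clothes pegs lying on its side on the slate. 72 mm long, 28 mm wide over the spread handles (18 mm gap between their ends), 15 mm at the jaws, 12 mm high as it lies, 10 to 18 g. Origin mid length, width and height (6 mm above the slate); x axis along its length towards the jaws, z up at the start. Centre of mass 2.5 mm from the origin towards the jaws.
- peg4: One of four identical plastic spring clothes pegs lying on its side on the slate. 72 mm long, 28 mm wide over the spread handles (18 mm gap between their ends), 15 mm at the jaws, 12 mm high as it lies, 10 to 18 g. Origin mid length, width and height (6 mm above the slate); x axis along its length towards the jaws, z up at the start. Centre of mass 2.5 mm from the origin towards the jaws.
- shelf: Low raised shelf fixed on the worktop: a flat grey slate slab 340 mm deep (its x) by 520 mm long (its y) and 20 mm thick on two steel frames. Origin on the worktop under the slab's centre; the slate's top is 120 mm above the origin and level, with no rim. Its two short ends are at y = +260 and -260 mm.
- basket: White open plastic peg basket standing on the worktop close against one short end of the slate shelf (either end; a gap of about 5 mm), fixed. Outside 370 mm along its x, 180 mm along its y, 114 mm high, walls and floor 4 mm thick, so its rim is 6 mm below the slate's top. Origin in the centre of its underside; its axes are parallel to the shelf's.
- jar: Empty open glass jar, 56 mm across and 60 mm high, 110 g, loose, standing upright on the slate in the strip along the shelf's middle. Origin in the centre of its underside.
- pad_holder: Small empty steel wire holder for scrubbing pads, 50 mm (its x) by 78 mm (its y), 54 mm high, 160 g, loose, standing on the slate in the strip along the shelf's middle. Origin in the centre of its underside.
- dosing_cup: Open white plastic dosing cup, 56 mm across and 50 mm high, 50 g, loose, standing upright on the slate in the strip along the shelf's middle. Origin in the centre of its underside.
- bin: Squat round orange pedal bin, 170 mm across and 172 mm high with its lid shut, on the worktop at the other short end of the shelf, fixed. Origin in the centre of its underside. The pedal juts 70 mm out in front (-x) of it near the worktop.
- bin_lid (a joint): Angle of the bin's lid, hinged at the back (+x): 0 shut, grows as it rises (rad); coupled to the pedal.

How it is judged:
At the end, for the whole second after the job is handed in: All four pegs lie at rest inside the basket, their middles below its rim (less than 95 mm above its underside); the jar, pad holder and dosing cup stand upright within 20 mm of where they were; the bin's lid is shut (x of peg1 in the frame of basket between -0.181 and 0.181 m and y of peg1 in the frame of basket between -0.086 and 0.086 m and z of peg1 in the frame of basket between 0 and 0.095 m and linear speed of each of peg1, peg2, peg3, peg4 below 0.03 m/s and x of peg2 in the frame of basket between -0.181 and 0.181 m and y of peg2 in the frame of basket between -0.086 and 0.086 m and z of peg2 in the frame of basket between 0 and 0.095 m and x of peg3 in the frame of basket between -0.181 and 0.181 m and y of peg3 in the frame of basket between -0.086 and 0.086 m and z of peg3 in the frame of basket between 0 and 0.095 m and x of peg4 in the frame of basket between -0.181 and 0.181 m and y of peg4 in the frame of basket between -0.086 and 0.086 m and z of peg4 in the frame of basket between 0 and 0.095 m and not (distance of any of jar, pad_holder, dosing_cup from where it was at the start of the episode above 0.02 m or angle between any of jar, pad_holder, dosing_cup's own z axis and vertical above 0.35 rad) and value of joint bin_lid below 0.15 rad); the robot touches nothing.
It fails at once if a peg is picked up: the fingers hold it more than 6 mm higher than it lay, clear of the slate and of the other pegs, or its middle rises more than 25 mm above the slate's top (z of any of peg1, peg2, peg3, peg4 in the frame of shelf above 0.145 m or (z of peg1 in the frame of shelf above 0.132 m and contact force between peg1 and the fingers above 0.3 N and contact force between peg1 and shelf below 0.005 N and contact force between peg1 and peg2 below 0.005 N and contact force between peg1 and peg3 below 0.005 N and contact force between peg1 and peg4 below 0.005 N) or (z of peg2 in the frame of shelf above 0.132 m and contact force between peg2 and the fingers above 0.3 N and contact force between peg2 and shelf below 0.005 N and contact force between peg2 and peg1 below 0.005 N and contact force between peg2 and peg3 below 0.005 N and contact force between peg2 and peg4 below 0.005 N) or (z of peg3 in the frame of shelf above 0.132 m and contact force between peg3 and the fingers above 0.3 N and contact force between peg3 and shelf below 0.005 N and contact force between peg3 and peg1 below 0.005 N and contact force between peg3 and peg2 below 0.005 N and contact force between peg3 and peg4 below 0.005 N) or (z of peg4 in the frame of shelf above 0.132 m and contact force between peg4 and the fingers above 0.3 N and contact force between peg4 and shelf below 0.005 N and contact force between peg4 and peg1 below 0.005 N and contact force between peg4 and peg2 below 0.005 N and contact force between peg4 and peg3 below 0.005 N)).
It fails at once if the jar, pad holder or dosing cup is pushed more than 20 mm or tipped more than 0.35 rad (distance of any of jar, pad_holder, dosing_cup from where it was at the start of the episode above 0.02 m or angle between any of jar, pad_holder, dosing_cup's own z axis and vertical above 0.35 rad).
It fails at once if the bin's lid is opened (more than 0.15 rad) (value of joint bin_lid above 0.15 rad).
It also fails if it takes over 72 s, if anything falls off the work surface, if the arm or the gripper's body presses on something with over 40 N, if the wrist force passes 120 N, or if a joint passes its speed limit or range.

ROBOT

A 6-joint arm with a two-finger parallel gripper is mounted at the origin on the work surface. World frame = base frame: x ahead of the robot, y to its left, z up, the work surface at z = 0. Lengths are in m, angles in rad, forces in N, time in s.
With the tool pointing down it reaches from about 0.35 to 0.975 m from the base axis. Payload 4.9 kg.
Tool frame: the origin (TCP) lies midway between the tips of the shut fingers; the grasp point (between the pads) lies 19 mm behind it (ctrl.hold_point_z is the distance from the TCP to the grasp point, in m); z points along the fingers, y is the line along which they close (so a half turn about z gives the same grasp; the last joint's range is limited). The gripper opens to 85 mm and grips with 20 to 120 N. Pads are 22 mm wide; open, the fingers measure 114 mm over their backs; the gripper's body (76 mm by 85 mm) begins 54 mm behind the grasp point. The pads swing forward as they close: fully open they stand 13 mm farther back than shut.
Start: joints at [-1.37, 0.053, 1.613, -0, 1.476, -0.119], TCP at [0.196, -0.593, 0.231] pointing down, gripper open.
Joint ranges: [-3.01, 3.01], [-1.01, 2.22], [0.06, 2.58], [-1.02, 4.17], [0.09, 2.62], [-3.14, 3.14]. Speed limits (rad/s): [2.57, 2.57, 3.14, 3.14, 3.14, 3.14].

INTERFACE

Orientations are given as a rotation vector (axis times angle).
In Python, from station import status, viewer, finish_job, ctrl gives the robot as it stands.
- The arm moves only by the shell command python3 -m jog 'ROWS' [FORCE]. ROWS is JSON, a list of rows, each a list of 7 numbers: the turn, a rotation vector about the tool's x, y, z each as a share of 5 degrees, from -1 to 1, then the shift along the tool's x, y, z each as a share of 30 mm, from -1 to 1, then the opening, from -1 (shut) to 1 (fully open). A call has 1 to 5 rows; each row shifts and turns the commanded pose from where the row before left it, along the tool's axes as they then stand; what a row does not reach is not made up. A row lasts 1/8 s, in which the tool goes at most 62.5 mm and 10.7 degrees, less where a joint would pass 70% of its speed; a pose out of reach is approached as far as the arm can. A call with a number of a shift or a turn outside -1 to 1 is refused whole. A call with a gripper value outside its range is refused whole. The fingers move at their own pace and stop on an object; FORCE is the grip in N (left out, the last holds). Time passes only in rows, so rows that do not move let the fingers close. It gives the time, the measured TCP pose, the force, the opening and the grip force at its end, in the units of the state.
- status.get_obs(): the state, without advancing time (a new reading comes with each control period).
- viewer.get_image(name): name is "scene" or "top" or "wrist"; returns a dict with "img" (420x560x3 uint8, red, green, blue), "fovy" (degrees; the focal length in pixels is half the picture's height over the tangent of half this angle, whatever the lens; pixels are square), "cx", "cy" (the principal point, pixels), "distortion" ([k1, k2, p1, p2, k3] as OpenCV has them; the pictures are not rectified), "rvec" (rotation vector, rad) and "tvec" (3), from world to camera coordinates, as OpenCV has them. Camera axes: x right, y down, z forward; pixel columns grow to the right and rows downward; lengths in m; the calibration is good to about 2 mm. A picture is of the moment at which its call begins. There is no depth.
- finish_job(): hands the job in; it is judged then, once.
The state is a dict: "t": time; "q": joint angles; "dq": joint speeds; "effort": joint torques, N m; "tool_pos": TCP position; "tool_rot": TCP orientation; "contact_force": force on the tool from outside, world axes, zero at the start; "wrist_torque": the same for the moment, N m; "opening": finger opening in m; "grip_force": force on a finger pad.
Only numpy, scipy, OpenCV 4.12 (cv2) and the standard library are available. Lean on these libraries where they do the work, as an engineer would, in place of code of your own. Each camera call takes 0.05 s, during which the arm holds its last target. There are 200 camera calls.

## Working session

There is one attempt and no reset: what is moved stays moved. The work goes in short steps, Python scripts to look and compute and a shell command to move; the robot and the scene stay as the last step left them, time stands still between calls to the robot, and variables do not carry over. Pictures are saved under pics/ and viewed, at most 10 in all, crops included, and the job is handed in when it is done.

```bash
ls; mkdir -p pics
python3 - <<'E'
from station import status, viewer, ctrl
import cv2
for n in("scene","top"):
    d=viewer.get_image(n); cv2.imwrite(f"pics/{n}0.png",d["img"][:,:,::-1])
    print(n,d["fovy"],d["cx"],d["cy"],d["distortion"],d["rvec"],d["tvec"])
o=status.get_obs(); print(o["t"],o["tool_pos"],o["tool_rot"],o["opening"])
E
```

```text
pics
scene 54.557930934598225 280.0351420297096 212.35944043182738 [-0.07802172  0.          0.          0.          0.        ] [ 2.13361472  0.81085086 -0.37731373] [-0.42689166 -0.15689545  1.28291681]
top 56.749381550913114 276.7170583294058 210.00401601293976 [-0.00667042  0.          0.          0.          0.        ] [ 2.1818658  -2.21007009  0.10915113] [-0.00109539  0.58822596  0.94230185]
0.1 [ 0.19637206 -0.5927655   0.23017511] [-3.09969113e+00 -4.99936526e-01  1.14908974e-04] 0.08511592607466682
```

View pics/top0.png

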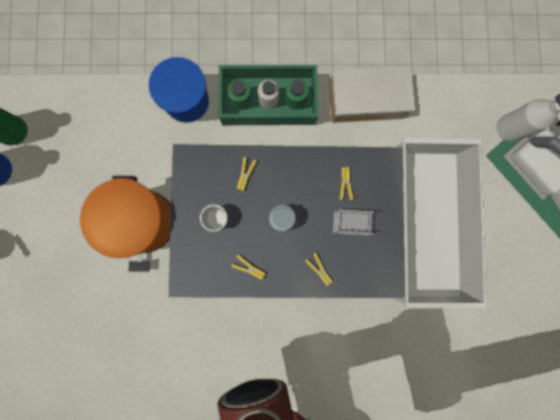

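View pics/scene0.png

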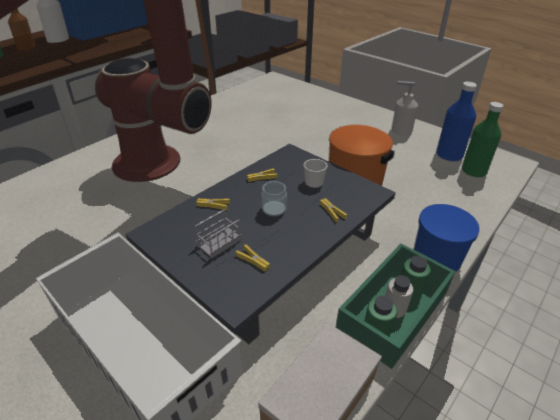

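The top view shows the slate from about (170,145) to (403,298), with the basket on its right (-y). The pegs are at (246,174), (346,183), (248,267) and (319,269). Between the two rows stand the cup (214,217), the jar (282,217) and the holder (354,222).

```bash
cat > h.py <<'E'
import numpy as np, cv2
from station import status, viewer, ctrl
def cam(n):
    d=viewer.get_image(n); im=d["img"]; f=im.shape[0]/2/np.tan(np.radians(d["fovy"])/2)
    d["K"]=np.array([[f,0,d["cx"]],[0,f,d["cy"]],[0,0,1.]]); d["R"]=cv2.Rodrigues(np.array(d["rvec"],float))[0]
    d["t"]=np.array(d["tvec"],float); d["D"]=np.array(d["distortion"],float); return d
def nrm(d,uv): return cv2.undistortPoints(np.array(uv,float).reshape(-1,1,2),d["K"],d["D"])[:,0]
def plane(d,uv,z):
    n=nrm(d,uv); r=np.c_[n,np.ones(len(n))]@d["R"]; c=-d["R"].T@d["t"]
    return c+r*((z-c[2])/r[:,2])[:,None]
def proj(d,p): return cv2.projectPoints(np.array(p,float).reshape(-1,1,3),np.array(d["rvec"],float),d["t"],d["K"],d["D"])[0][:,0]
def tri(a,ua,b,ub):
    P=lambda d:np.c_[d["R"],d["t"]]
    X=cv2.triangulatePoints(P(a),P(b),nrm(a,ua).T,nrm(b,ub).T); return (X[:3]/X[3]).T
def yellow(d,amin=12):
    m=cv2.inRange(cv2.cvtColor(d["img"],cv2.COLOR_RGB2HSV),(20,110,70),(34,255,255))
    m=cv2.dilate(m,np.ones((3,3)))
    n,l,s,c=cv2.connectedComponentsWithStats(m); 
    return [(c[i],np.argwhere(l==i)[:,::-1]) for i in range(1,n) if s[i,4]>amin]
E
python3 - <<'E'
from h import *
np.set_printoptions(precision=4,suppress=True)
a=cam("top");b=cam("scene")
A=yellow(a);B=yellow(b)
for c,p in A:
    X=plane(a,[c],.126)[0]; e=proj(b,[X])[0]
    k=min(B,key=lambda q:np.hypot(*(q[0]-e)))
    w=plane(a,p,.126)[:,:2]
    print(c,len(p),X,"scene",e,k[0],"tri",tri(a,[c],b,[k[0]])[0],"ext",w.min(0),w.max(0))
print("shelf",plane(a,[(172,144.5),(403,146),(168.5,296.5),(403,298)],.12))
print("basket rim",plane(a,[(403,140),(479,141),(404,306),(484,304)],.114))
for nm,c,z in(("cuptop",(214,218),.17),("jar",(283,217),.18),("holder base",(354,222),.12)): print(nm,plane(a,[c],z))
print("holder top",plane(a,[(334,208),(374,208),(334,236),(376,236)],.174))
E
```

```text
[245.1943 172.9482] 386 [0.6639 0.063  0.126 ] scene [331.0938 210.44  ] [332.5223 209.8045] tri [0.6649 0.064  0.1276] ext [0.6257 0.0365] [0.7021 0.0836]
[345.6171 184.0806] 397 [ 0.6367 -0.1606  0.126 ] scene [251.4066 258.7022] [252.5807 257.8805] tri [ 0.6372 -0.1594  0.1278] ext [ 0.6008 -0.1786] [ 0.6775 -0.1426]
[319.1974 269.0338] 385 [ 0.4496 -0.0973  0.126 ] scene [211.9938 203.8468] [213.1929 202.8967] tri [ 0.4507 -0.096   0.1286] ext [ 0.4146 -0.125 ] [ 0.487  -0.0664]
[248.5765 267.5434] 392 [0.4553 0.0573 0.126 ] scene [260.9899 176.0909] [262.044  175.1918] tri [0.4564 0.058  0.1288] ext [0.43   0.0194] [0.485  0.0955]
shelf [[ 0.7309  0.2266  0.12  ]
 [ 0.7235 -0.2954  0.12  ]
 [ 0.3949  0.2322  0.12  ]
 [ 0.3827 -0.2825  0.12  ]]
basket rim [[ 0.7389 -0.2981  0.114 ]
 [ 0.7354 -0.4752  0.114 ]
 [ 0.3641 -0.2862  0.114 ]
 [ 0.365  -0.4671  0.114 ]]
cuptop [[0.5621 0.1263 0.17  ]]
jar [[ 0.5618 -0.0173  0.18  ]]
holder base [[ 0.552  -0.1783  0.12  ]]
holder top [[ 0.5797 -0.1248  0.174 ]
 [ 0.5787 -0.2092  0.174 ]
 [ 0.5212 -0.1234  0.174 ]
 [ 0.52   -0.2116  0.174 ]]
```

Run:
```python
import cv2
a=cv2.imread("pics/top0.png")[130:310,160:430]
cv2.imwrite("pics/crop0.png",cv2.resize(a,(800,533),interpolation=cv2.INTER_CUBIC))
```

```text
(no output)
```

View pics/crop0.png

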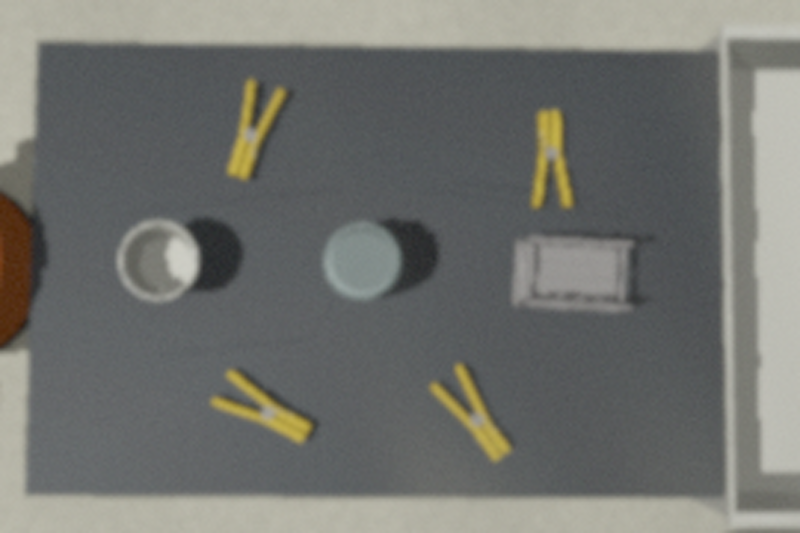

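The crop shows each peg's two arms and its grey spring. Peg heights (0.128) agree with the text to about 2 mm. I'll turn the finger line across the shelf, open it about 25 mm as a rake, and approach the front peg nearest the basket.

```bash
R='[0,0,-1,0,0,0,-0.41]'
python3 -m jog '[[0,0,-1,0,0,0,-0.41],[0,0,-1,0,0,0,-0.41],[0,0,-1,0,0,0,-0.41],[0,0,-1,0,0,0,-0.41],[0,0,-1,0,0,0,-0.41]]' 
python3 -m jog '[[0,0,-1,0,0,0,-0.41],[0,0,-1,0,0,0,-0.41],[0,0,-1,0,0,0,-0.41],[0,0,-1,0,0,0,-0.41],[0,0,-1,0,0,0,-0.41]]' >/dev/null
python3 -m jog '[[0,0,-1,0,0,0,-0.41],[0,0,-1,0,0,0,-0.41],[0,0,-1,0,0,0,-0.41],[0,0,-1,0,0,0,-0.41],[0,0,-0.15,0,0,0,-0.41]]'
python3 -m jog '[[0,0,0,0,0,0,-0.41]]'
```

```text
t: 0.82
tool_pos: [0.1964, -0.5931, 0.2309]
tool_rot: [-2.918, -1.164, -0.0]
contact_force: [0.4, 0.2, -0.7]
opening: 0.0255
grip_force: 0.0
t: 2.08
tool_pos: [0.1964, -0.5931, 0.231]
tool_rot: [-2.239, -2.203, -0.0]
contact_force: [-0.3, 0.3, 0.5]
opening: 0.0247
grip_force: 0.0
t: 2.2
tool_pos: [0.1965, -0.5932, 0.2311]
tool_rot: [-2.24, -2.202, -0.0]
contact_force: [0.1, 0.2, 0.3]
opening: 0.0251
grip_force: 0.0
```

```bash
python3 -m jog '[[0,0,0,1,0.46,0,-0.41],[0,0,0,1,0.46,0,-0.41],[0,0,0,1,0.46,0,-0.41],[0,0,0,1,0.46,0,-0.41],[0,0,0,1,0.46,0,-0.41]]' | grep pos
python3 -m jog '[[0,0,0,1,0.46,0,-0.41],[0,0,0,1,0.46,0,-0.41],[0,0,0,1,0.46,0,-0.41],[0,0,0,1,0.46,0,-0.41],[0,0,0,1,0.46,0,-0.41]]' | grep pos
python3 -m jog '[[0,0,0,1,0.46,0,-0.41],[0,0,0,1,0.46,0,-0.41],[0,0,0,1,0.46,0,-0.41],[0,0,0,1,0.46,0,-0.41],[0,0,0,1,0.46,0,-0.41]]' | grep pos
python3 -m jog '[[0,0,0,1,0.46,0,-0.41],[0,0,0,1,0.46,0,-0.41],[0,0,0,1,0.42,0,-0.41],[0,0,0,0.4,0,0,-0.41],[0,0,0,0,0,0,-0.41]]'
python3 - <<'E'
from h import *
d=cam("wrist"); cv2.imwrite("pics/w1.png",d["img"][:,:,::-1])
p=status.get_obs()["tool_pos"]; print(p)
for c,q in yellow(d,60): print(c,plane(d,[c],.128)[0], plane(d,q,.128).min(0),plane(d,q,.128).max(0))
E
```

```text
tool_pos: [0.2683, -0.4434, 0.2313]
tool_pos: [0.3396, -0.2946, 0.2314]
tool_pos: [0.4111, -0.1457, 0.2315]
t: 4.7
tool_pos: [0.4523, -0.0451, 0.2313]
tool_rot: [2.238, 2.204, -0.001]
contact_force: [0.6, -0.0, -0.0]
opening: 0.0251
grip_force: 0.0
[ 0.45229477 -0.045698    0.23129931]
[278.70292439  58.2671184 ] [0.4552273 0.0562504 0.128    ] [0.43069421 0.02108546 0.128     ] [0.48508338 0.09046114 0.128     ]
[548.82978723  30.27659574] [0.63052921 0.07122171 0.128     ] [0.62070407 0.05992171 0.128     ] [0.63939204 0.08252404 0.128     ]
[276.72873194 268.96736223] [ 0.45163464 -0.0942311   0.128     ] [ 0.4260094  -0.12427583  0.128     ] [ 0.47420182 -0.06358228  0.128     ]
[509.23925781 334.64550781] [ 0.64189565 -0.15651472  0.128     ] [ 0.59756263 -0.17326564  0.128     ] [ 0.67894826 -0.14087312  0.128     ]
```

View pics/w1.png

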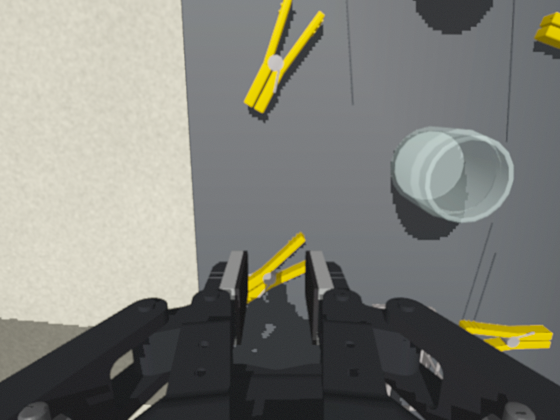

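The wrist view shows the peg below the fingers, slightly ahead of them, at about (277,269). Its position matches the top view. Lowering.

```bash
python3 -m jog '[[0,0,0,0.2,0,1,-0.41],[0,0,0,0,0,1,-0.41],[0,0,0,0,0,1,-0.41],[0,0,0,0,0,0.4,-0.41],[0,0,0,0,0,0,-0.41]]' | egrep "pos|force"
python3 -m jog '[[0,0,0,0,0,0.1,-0.41],[0,0,0,0,0,0,-0.41]]' | egrep "pos|force"
```

```text
tool_pos: [0.4522, -0.0399, 0.1289]
contact_force: [-0.0, 0.1, -0.3]
grip_force: 0.0
tool_pos: [0.4533, -0.0396, 0.1274]
contact_force: [-0.3, -1.0, 0.1]
grip_force: 0.0
```

```bash
python3 -m jog '[[0,0,0,0,0,0.06,-0.41],[0,0,0,0,0,0,-0.41]]' | egrep "pos|ct_force"
python3 -m jog '[[0,0,0,0,0,0.06,-0.41],[0,0,0,0,0,0,-0.41]]' | egrep "pos|ct_force"
```

```text
tool_pos: [0.4527, -0.0393, 0.1247]
contact_force: [-0.1, 0.5, 0.3]
tool_pos: [0.4525, -0.0393, 0.1225]
contact_force: [-0.1, -0.4, -0.5]
```

```bash
python3 -m jog '[[0,0,0,-0.4,0,0,-0.41],[0,0,0,-0.4,0,0,-0.41],[0,0,0,-0.4,0,0,-0.41],[0,0,0,-0.4,0,0,-0.41],[0,0,0,-0.4,0,0,-0.41]]' | egrep "pos|ct_force"
python3 -m jog '[[0,0,0,-0.4,0,0,-0.41],[0,0,0,-0.4,0,0,-0.41],[0,0,0,-0.4,0,0,-0.41],[0,0,0,-0.4,0,0,-0.41],[0,0,0,-0.4,0,0,-0.41]]' | egrep "pos|ct_force"
python3 - <<'E'
from h import *
a=cam("top");b=cam("scene"); A=a["img"][130:310,160:430,::-1]; cv2.imwrite("pics/t2.png",np.vstack([cv2.resize(A,(400,267)),cv2.resize(b["img"][100:400,30:430,::-1],(400,300))]))
for c,p in yellow(a): 
    w=plane(a,p,.128)[:,:2]; print(len(p),plane(a,[c],.128)[0],w.min(0),w.max(0))
E
```

```text
tool_pos: [0.4517, -0.1003, 0.1227]
contact_force: [0.3, -0.4, 0.0]
tool_pos: [0.4507, -0.1601, 0.1227]
contact_force: [-0.7, -1.0, 0.1]
383 [0.66351191 0.06289371 0.128     ] [0.62550518 0.03647719] [0.70164368 0.08344136]
393 [ 0.63608634 -0.16018474  0.128     ] [ 0.60059138 -0.17816222] [ 0.67711181 -0.14225517]
383 [0.45560026 0.05749066 0.128     ] [0.4301884  0.02149809] [0.48511019 0.09534241]
```

View pics/t2.png

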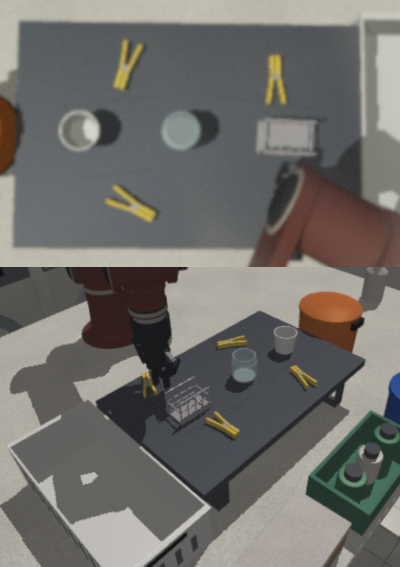

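In the lower (scene) part, the peg lies broadside ahead of the fingers, at about (178,216) in full-frame pixels. The gripper hides it from the top camera. Next I measure it in the scene view and keep pushing.

```bash
cat > s.py <<'E'
from h import *
b=cam("scene"); print("t",status.get_obs()["t"])
for c,p in yellow(b): 
    w=plane(b,p,.126)[:,:2]; print("px",c.round(),len(p),plane(b,[c],.126)[0].round(3),w.min(0).round(3),w.max(0).round(3))
E
python3 s.py
python3 -m jog '[[0,0,0,-0.4,0,0,-0.41],[0,0,0,-0.4,0,0,-0.41],[0,0,0,-0.4,0,0,-0.41],[0,0,0,-0.4,0,0,-0.41],[0,0,0,-0.4,0,0,-0.41]]' | egrep "pos|ct_force"
python3 s.py
```

```text
t 7.525
px [262. 175.] 320 [0.454 0.062 0.126] [0.42  0.018] [0.49  0.108]
px [333. 210.] 356 [0.665 0.067 0.126] [0.619 0.035] [0.705 0.094]
px [178. 217.] 266 [ 0.43  -0.179  0.126] [ 0.384 -0.213] [ 0.471 -0.148]
px [253. 258.] 481 [ 0.637 -0.157  0.126] [ 0.595 -0.177] [ 0.679 -0.136]
tool_pos: [0.4497, -0.2203, 0.1227]
contact_force: [0.3, -0.6, 0.6]
t 8.2
px [262. 175.] 320 [0.454 0.062 0.126] [0.42  0.018] [0.49  0.108]
px [333. 210.] 357 [0.665 0.067 0.126] [0.619 0.035] [0.705 0.095]
px [152. 231.] 284 [ 0.426 -0.243  0.126] [ 0.387 -0.273] [ 0.461 -0.206]
px [252. 258.] 475 [ 0.636 -0.157  0.126] [ 0.595 -0.177] [ 0.679 -0.136]
```

```bash
python3 -m jog '[[0,0,0,0.3,0,0,-0.41],[0,0,0,0,-0.8,0,-0.41],[0,0,0,0,0,0,-0.41],[0,0,0,-0.4,0,0,-0.41],[0,0,0,-0.4,0,0,-0.41]]' | egrep "pos|ct_force"
python3 s.py
python3 -m jog '[[0,0,0,-0.4,0,0,-0.41],[0,0,0,-0.4,0,0,-0.41],[0,0,0,-0.4,0,0,-0.41]]' | egrep "pos|ct_force"
python3 s.py
```

```text
tool_pos: [0.4261, -0.2348, 0.123]
contact_force: [-0.9, -0.4, 0.5]
t 8.875
px [262. 175.] 320 [0.454 0.062 0.126] [0.42  0.018] [0.49  0.108]
px [333. 210.] 359 [0.665 0.067 0.126] [0.619 0.035] [0.705 0.095]
px [143. 233.] 285 [ 0.416 -0.258  0.126] [ 0.37  -0.289] [ 0.459 -0.228]
px [253. 258.] 479 [ 0.637 -0.157  0.126] [ 0.595 -0.177] [ 0.68  -0.136]
tool_pos: [0.4249, -0.2709, 0.1227]
contact_force: [-0.7, -0.6, -0.2]
t 9.3
px [262. 175.] 319 [0.454 0.062 0.126] [0.42  0.018] [0.49  0.108]
px [333. 210.] 359 [0.665 0.067 0.126] [0.619 0.035] [0.705 0.095]
px [131. 240.] 296 [ 0.417 -0.288  0.126] [ 0.367 -0.313] [ 0.46  -0.269]
px [252. 258.] 474 [ 0.636 -0.157  0.126] [ 0.595 -0.177] [ 0.679 -0.136]
```

```bash
python3 -m jog '[[0,0,0,-0.6,0,0,-0.41],[0,0,0,-0.6,0,0,-0.41],[0,0,0,-0.6,0,0,-0.41],[0,0,0,0,0,0,-0.41],[0,0,0,0,0,0,-0.41]]' | egrep "pos|ct_force"
python3 - <<'E'
from h import *
b=cam("scene"); w=cam("wrist"); cv2.imwrite("pics/s3.png",np.hstack([cv2.resize(b["img"][150:420,20:300,::-1],(400,386)),cv2.resize(w["img"][:,:,::-1],(400,386))]))
E
python3 s.py
```

```text
tool_pos: [0.4239, -0.3238, 0.1225]
contact_force: [0.2, -0.8, -0.2]
t 10.075
px [262. 175.] 321 [0.454 0.062 0.126] [0.42  0.016] [0.49  0.108]
px [333. 210.] 356 [0.665 0.067 0.126] [0.619 0.035] [0.705 0.094]
px [253. 258.] 478 [ 0.637 -0.157  0.126] [ 0.595 -0.177] [ 0.679 -0.136]
px [131. 288.] 295 [ 0.527 -0.359  0.126] [ 0.489 -0.375] [ 0.561 -0.347]
```

View pics/s3.png

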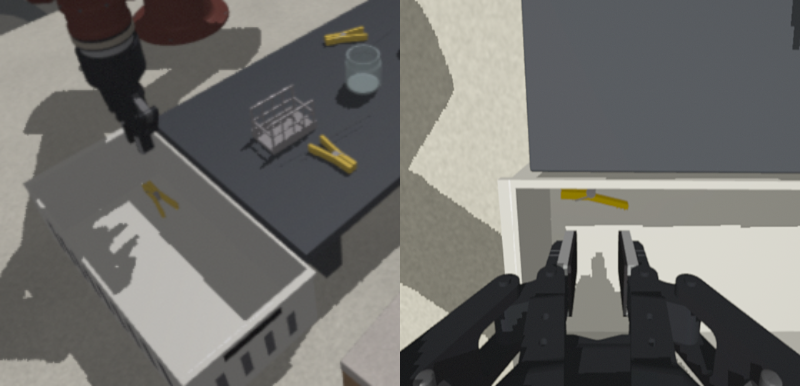

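Peg one lies on the basket floor, at (160,197) in the left half. Next is the front peg farther from the basket: lift, close the rake nearly shut, and go behind it.

```bash
python3 -m jog '[[0,0,0,0,0,-1,-0.41],[0,0,0,0,0,-1,-0.9],[0,0,0,0,0,-0.6,-0.9],[0,0,0,1,0.2,0,-0.9],[0,0,0,1,0.2,0,-0.9]]' | egrep "pos|ct_force"
python3 -m jog '[[0,0,0,1,0.2,0,-0.9],[0,0,0,1,0.2,0,-0.9],[0,0,0,1,0.2,0,-0.9],[0,0,0,1,0.2,0,-0.9],[0,0,0,1,0,0,-0.9]]' | egrep "pos|ct_force"
python3 -m jog '[[0,0,0,1,0,0,-0.9],[0,0,0,1,0,0,-0.9],[0,0,0,1,0,0,-0.9],[0,0,0,1,0,0,-0.9],[0,0,0,1,0,0,-0.9]]' | egrep "pos|ct_force"
python3 -m jog '[[0,0,0,1,0,0,-0.9],[0,0,0,1,0,0,-0.9],[0,0,0,0.7,0,0,-0.9],[0,0,0,0,0,0,-0.9]]' | egrep "pos|ct_force"
```

```text
tool_pos: [0.4371, -0.2634, 0.2008]
contact_force: [0.1, -0.9, -0.5]
tool_pos: [0.4633, -0.1132, 0.2003]
contact_force: [0.3, 0.6, 0.3]
tool_pos: [0.4654, 0.0366, 0.2003]
contact_force: [-0.5, 0.0, -0.3]
tool_pos: [0.4667, 0.1174, 0.2003]
contact_force: [-0.8, -1.1, 0.6]
```

```bash
python3 -m jog '[[0,0,0,0,0,1,-0.9],[0,0,0,0,0,1,-0.9],[0,0,0,0,0,0.4,-0.9],[0,0,0,0,0,0.14,-0.9],[0,0,0,0,0,0,-0.9]]' | egrep "pos|ct_force"
python3 -m jog '[[0,0,0,-0.4,0,0,-0.9],[0,0,0,-0.4,0,0,-0.9],[0,0,0,-0.4,0,0,-0.9],[0,0,0,-0.4,0,0,-0.9]]' | egrep "pos|ct_force"
python3 s.py
python3 -m jog '[[0,0,0,-0.4,0,0,-0.9],[0,0,0,-0.4,0,0,-0.9],[0,0,0,-0.4,0,0,-0.9]]' | egrep "pos|ct_force"
python3 s.py
```

```text
tool_pos: [0.4677, 0.1162, 0.1253]
contact_force: [-0.4, 0.3, -0.6]
tool_pos: [0.4665, 0.0674, 0.1247]
contact_force: [0.1, -0.8, -0.5]
t 13.625
px [250. 181.] 326 [0.451 0.024 0.126] [ 0.415 -0.018] [0.485 0.069]
px [333. 210.] 355 [0.665 0.067 0.126] [0.619 0.035] [0.705 0.094]
px [252. 258.] 475 [ 0.636 -0.157  0.126] [ 0.595 -0.177] [ 0.679 -0.136]
px [131. 288.] 294 [ 0.527 -0.359  0.126] [ 0.489 -0.375] [ 0.561 -0.347]
tool_pos: [0.4658, 0.0316, 0.1245]
contact_force: [-0.3, -0.2, 0.4]
t 14.05
px [239. 187.] 334 [ 0.446 -0.011  0.126] [ 0.409 -0.05 ] [0.486 0.032]
px [333. 210.] 357 [0.665 0.067 0.126] [0.619 0.035] [0.705 0.094]
px [252. 258.] 476 [ 0.636 -0.157  0.126] [ 0.595 -0.177] [ 0.679 -0.136]
px [131. 288.] 294 [ 0.527 -0.359  0.126] [ 0.489 -0.375] [ 0.561 -0.347]
```

```bash
python3 -m jog '[[0,0,0,-0.4,0,0,-0.9],[0,0,0,-0.4,0,0,-0.9],[0,0,0,-0.4,0,0,-0.9],[0,0,0,-0.4,0,0,-0.9]]' | egrep "pos|ct_force"
python3 s.py | grep -v "\[33\|\[25"
python3 - <<'E'
from h import *
b=cam("scene"); w=cam("wrist"); cv2.imwrite("pics/s4.png",np.hstack([cv2.resize(b["img"][130:280,130:310,::-1],(460,383)),cv2.resize(w["img"][:,150:500,::-1],(319,383))]))
E
```

```text
tool_pos: [0.465, -0.0164, 0.1245]
contact_force: [-0.5, 0.3, -0.4]
t 14.6
px [222. 193.] 352 [ 0.436 -0.053  0.126] [ 0.391 -0.085] [ 0.478 -0.017]
px [131. 288.] 296 [ 0.527 -0.359  0.126] [ 0.489 -0.375] [ 0.561 -0.347]
```

View pics/s4.png

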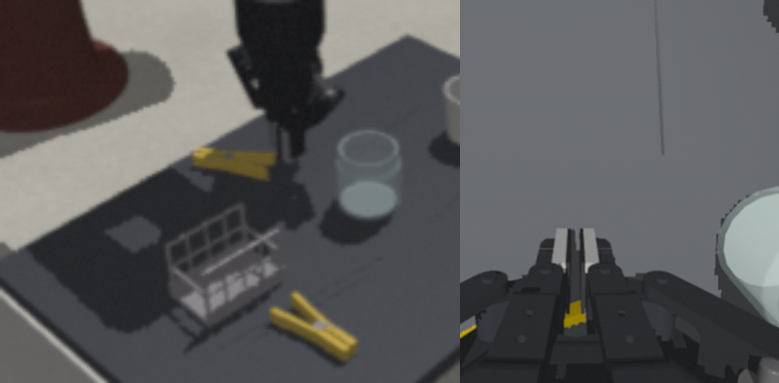

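The peg (left half, (235,163)) is drifting toward the slate's front edge. I back off, widen the rake, centre it on the peg and tilt it 10° so it steers inward.

```bash
python3 -m jog '[[0,0,0,0.5,0,0,-0.9],[0,0,-1,0,-0.6,0,-0.41],[0,0,-1,0,-0.55,0,-0.41],[0,0,0,0,0,0.05,-0.41],[0,0,0,0,0,0,-0.41]]' | egrep "pos|ct_force|rot"
python3 -m jog '[[0,0,0,-0.4,-0.04,0,-0.41],[0,0,0,-0.4,-0.04,0,-0.41],[0,0,0,-0.4,-0.04,0,-0.41],[0,0,0,-0.4,-0.04,0,-0.41]]' | egrep "pos|ct_force"
python3 s.py | grep -v "\[33\|\[25"
python3 -m jog '[[0,0,0,-0.4,-0.04,0,-0.41],[0,0,0,-0.4,-0.04,0,-0.41],[0,0,0,-0.4,-0.04,0,-0.41]]' | egrep "pos|ct_force"
python3 s.py | grep -v "\[33\|\[25"
```

```text
tool_pos: [0.4312, -0.0009, 0.123]
tool_rot: [2.039, 2.39, 0.001]
contact_force: [0.0, 0.0, 0.2]
tool_pos: [0.4338, -0.0508, 0.123]
contact_force: [0.1, 0.2, 0.0]
t 15.875
px [218. 196.] 334 [ 0.436 -0.069  0.126] [ 0.388 -0.088] [ 0.477 -0.044]
px [131. 288.] 292 [ 0.527 -0.359  0.126] [ 0.489 -0.375] [ 0.561 -0.347]
tool_pos: [0.4358, -0.0865, 0.123]
contact_force: [0.7, -0.3, -0.1]
t 16.3
px [206. 203.] 353 [ 0.437 -0.103  0.126] [ 0.389 -0.124] [ 0.479 -0.081]
px [131. 288.] 294 [ 0.527 -0.359  0.126] [ 0.489 -0.375] [ 0.561 -0.347]
```

```bash
python3 -m jog '[[0,0,0,-0.4,-0.05,0,-0.41],[0,0,0,-0.4,-0.05,0,-0.41],[0,0,0,-0.4,-0.05,0,-0.41],[0,0,0,-0.4,-0.05,0,-0.41],[0,0,0,-0.4,-0.05,0,-0.41]]' | egrep "pos|ct_force"
python3 s.py | grep -v "\[33\|\[25"
python3 -m jog '[[0,0,0,-0.4,-0.05,0,-0.41],[0,0,0,-0.4,-0.05,0,-0.41],[0,0,0,-0.4,-0.05,0,-0.41],[0,0,0,-0.4,-0.05,0,-0.41],[0,0,0,-0.4,-0.05,0,-0.41]]' | egrep "pos|ct_force"
python3 s.py | grep -v "\[33\|\[25"
```

```text
tool_pos: [0.4379, -0.147, 0.123]
contact_force: [0.1, -0.1, 0.4]
t 16.975
px [185. 216.] 367 [ 0.439 -0.164  0.126] [ 0.391 -0.184] [ 0.481 -0.143]
px [131. 288.] 295 [ 0.527 -0.359  0.126] [ 0.489 -0.375] [ 0.561 -0.347]
tool_pos: [0.4399, -0.2074, 0.123]
contact_force: [-0.4, 0.6, 0.6]
t 17.65
px [164. 230.] 381 [ 0.441 -0.224  0.126] [ 0.393 -0.243] [ 0.482 -0.204]
px [131. 288.] 296 [ 0.527 -0.359  0.126] [ 0.489 -0.375] [ 0.561 -0.347]
```

Stable. Pushing on over the end.

```bash
python3 -m jog '[[0,0,0,-0.4,-0.05,0,-0.41],[0,0,0,-0.4,-0.05,0,-0.41],[0,0,0,-0.4,-0.05,0,-0.41],[0,0,0,-0.4,-0.05,0,-0.41],[0,0,0,-0.4,-0.05,0,-0.41]]' | egrep "pos|ct_force"
python3 s.py | grep -v "\[33\|\[25"
python3 -m jog '[[0,0,0,-0.6,-0.08,0,-0.41],[0,0,0,-0.6,-0.08,0,-0.41],[0,0,0,-0.6,-0.08,0,-0.41],[0,0,0,0,0,0,-0.41],[0,0,0,0,0,0,-0.41]]' | egrep "pos|ct_force"
python3 s.py
```

```text
tool_pos: [0.442, -0.2679, 0.123]
contact_force: [0.2, -0.2, 0.0]
t 18.325
px [140. 245.] 360 [ 0.443 -0.284  0.126] [ 0.393 -0.302] [ 0.485 -0.266]
px [131. 288.] 294 [ 0.527 -0.359  0.126] [ 0.489 -0.375] [ 0.561 -0.347]
tool_pos: [0.4433, -0.3214, 0.1228]
contact_force: [-0.5, 0.5, -0.2]
t 19.0
px [333. 210.] 359 [0.665 0.067 0.126] [0.619 0.035] [0.705 0.095]
px [253. 258.] 481 [ 0.637 -0.157  0.126] [ 0.595 -0.177] [ 0.68  -0.136]
px [132. 286.] 390 [ 0.524 -0.356  0.126] [ 0.489 -0.376] [ 0.56  -0.334]
```

```bash
python3 -m jog '[[0,0,0,0,0,-1,-0.41],[0,0,1,0,0,-1,-0.41],[0,0,1,0,0,-0.8,-0.41],[0,0,0,1,0.94,0,-0.41],[0,0,0,1,0.94,0,-0.41]]' | egrep "pos|ct_force"
python3 -m jog '[[0,0,0,1,0.94,0,-0.41],[0,0,0,1,0.94,0,-0.41],[0,0,0,1,0.94,0,-0.41],[0,0,0,1,0.94,0,-0.41],[0,0,0,1,0.94,0,-0.41]]' | egrep "pos|ct_force"
python3 -m jog '[[0,0,0,0,0,0,-0.41]]' | egrep "pos|ct_force|rot"
python3 - <<'E'
from h import *
b=cam("scene"); w=cam("wrist"); cv2.imwrite("pics/s5.png",np.hstack([cv2.resize(b["img"][130:400,20:300,::-1],(400,386)),cv2.resize(w["img"][:,:,::-1],(400,386))]))
E
python3 s.py
```

```text
tool_pos: [0.5014, -0.2614, 0.2078]
contact_force: [0.1, -0.0, -1.1]
tool_pos: [0.6448, -0.1129, 0.207]
contact_force: [0.6, 0.1, 0.5]
tool_pos: [0.6451, -0.112, 0.2067]
tool_rot: [-2.234, -2.208, -0.0]
contact_force: [-0.2, 0.3, 0.0]
t 20.525
px [333. 210.] 361 [0.665 0.067 0.126] [0.619 0.035] [0.705 0.095]
px [252. 258.] 471 [ 0.636 -0.158  0.126] [ 0.595 -0.177] [ 0.681 -0.136]
px [132. 286.] 389 [ 0.524 -0.356  0.126] [ 0.489 -0.376] [ 0.56  -0.334]
```

View pics/s5.png

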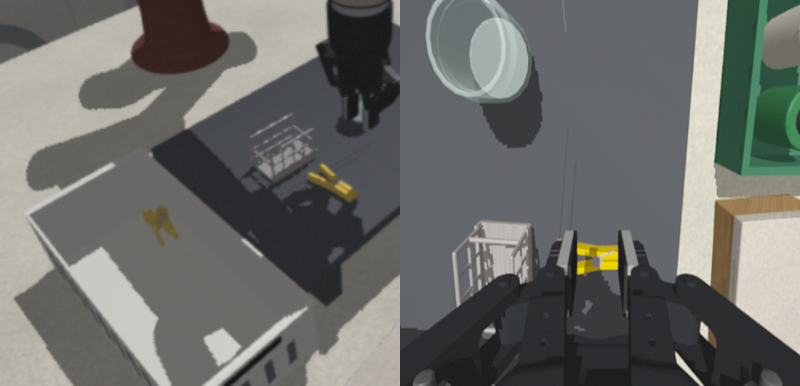

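Both front pegs lie together in the basket, at (160,222) in the left half. The rake is just behind the back peg and clear of the holder, so I lower it and push.

```bash
python3 -m jog '[[0,0,0,0,0,1,-0.41],[0,0,0,0,0,1,-0.41],[0,0,0,0,0,0.5,-0.41],[0,0,0,0,0,0.28,-0.41],[0,0,0,0,0,0,-0.41]]' | egrep "pos|ct_force"
python3 -m jog '[[0,0,0,-0.4,0,0,-0.41],[0,0,0,-0.4,0,0,-0.41],[0,0,0,-0.4,0,0,-0.41],[0,0,0,-0.4,0,0,-0.41],[0,0,0,-0.4,0,0,-0.41]]' | egrep "pos|ct_force"
python3 s.py
python3 -m jog '[[0,0,0,-0.4,0,0,-0.41],[0,0,0,-0.4,0,0,-0.41],[0,0,0,-0.4,0,0,-0.41]]' | egrep "pos|ct_force"
python3 s.py
```

```text
tool_pos: [0.6441, -0.115, 0.1238]
contact_force: [0.3, 0.3, 0.3]
tool_pos: [0.6431, -0.1757, 0.1236]
contact_force: [-0.4, -0.2, -0.8]
t 21.825
px [333. 210.] 360 [0.665 0.067 0.126] [0.619 0.035] [0.705 0.095]
px [239. 268.] 503 [ 0.637 -0.194  0.126] [ 0.595 -0.215] [ 0.68  -0.175]
px [132. 286.] 390 [ 0.524 -0.356  0.126] [ 0.489 -0.376] [ 0.56  -0.334]
tool_pos: [0.6425, -0.2115, 0.1235]
contact_force: [-0.3, -0.5, -0.3]
t 22.25
px [333. 210.] 359 [0.665 0.067 0.126] [0.619 0.035] [0.705 0.095]
px [225. 279.] 519 [ 0.636 -0.23   0.126] [ 0.593 -0.25 ] [ 0.679 -0.212]
px [132. 286.] 389 [ 0.524 -0.356  0.126] [ 0.489 -0.376] [ 0.56  -0.334]
```

```bash
python3 -m jog '[[0,0,0,-0.4,0,0,-0.41],[0,0,0,-0.4,0,0,-0.41],[0,0,0,-0.4,0,0,-0.41],[0,0,0,-0.4,0,0,-0.41],[0,0,0,-0.4,0,0,-0.41]]' | egrep "pos|ct_force"
python3 s.py | tail -2
python3 -m jog '[[0,0,0,-0.6,0,0,-0.41],[0,0,0,-0.6,0,0,-0.41],[0,0,0,-0.6,0,0,-0.41],[0,0,0,0,0,0,-0.41],[0,0,0,0,0,0,-0.41]]' | egrep "pos|ct_force"
python3 s.py
```

```text
tool_pos: [0.6416, -0.2715, 0.1236]
contact_force: [-0.7, 0.0, -1.1]
px [132. 286.] 386 [ 0.523 -0.356  0.126] [ 0.489 -0.376] [ 0.56  -0.334]
px [200. 298.] 527 [ 0.636 -0.289  0.126] [ 0.592 -0.308] [ 0.678 -0.273]
tool_pos: [0.6407, -0.3246, 0.1234]
contact_force: [1.2, 0.1, 0.0]
t 23.6
px [333. 210.] 360 [0.665 0.067 0.126] [0.619 0.035] [0.705 0.095]
px [132. 286.] 390 [ 0.523 -0.356  0.126] [ 0.489 -0.376] [ 0.56  -0.334]
px [188. 348.] 448 [ 0.7   -0.367  0.126] [ 0.665 -0.388] [ 0.733 -0.35 ]
```

```bash
python3 -m jog '[[0,0,0,0,0,-1,-0.41],[0,0,0,0,0,-1,-0.41],[0,0,0,0,0,-0.7,-0.41],[0,0,0,1,0.05,0,-0.41],[0,0,0,1,0.05,0,-0.41]]' | egrep "pos|ct_force"
python3 -m jog '[[0,0,0,1,0.05,0,-0.41],[0,0,0,1,0.05,0,-0.41],[0,0,0,1,0.05,0,-0.41],[0,0,0,1,0.05,0,-0.41],[0,0,0,1,0.05,0,-0.41]]' | egrep "pos|ct_force"
python3 -m jog '[[0,0,0,1,0.05,0,-0.41],[0,0,0,1,0.05,0,-0.41],[0,0,0,1,0.05,0,-0.41],[0,0,0,1,0,0,-0.41],[0,0,0,1,0,0,-0.41]]' | egrep "pos|ct_force"
python3 -m jog '[[0,0,0,1,0,0,-0.41],[0,0,0,1,0,0,-0.41],[0,0,1,0.8,0,0,-0.41],[0,0,1,0,0,0,-0.41],[0,0,0,0,0,0,-0.41]]' | egrep "pos|ct_force|rot"
```

```text
tool_pos: [0.6444, -0.2627, 0.2038]
contact_force: [-0.5, 0.7, -0.4]
tool_pos: [0.6536, -0.112, 0.2029]
contact_force: [-0.3, 0.2, -0.5]
tool_pos: [0.6601, 0.0376, 0.2029]
contact_force: [-0.4, 0.0, -0.5]
tool_pos: [0.6615, 0.1206, 0.2031]
tool_rot: [-2.419, -2.002, 0.003]
contact_force: [0.8, 0.4, 0.8]
```

```bash
python3 -m jog '[[0,0,0,0,0,1,-0.41],[0,0,0,0,0,1,-0.41],[0,0,0,0,0,0.5,-0.41],[0,0,0,0,0,0.15,-0.41],[0,0,0,0,0,0,-0.41]]' | egrep "pos|ct_force"
python3 -m jog '[[0,0,0,-0.4,0.06,0,-0.41],[0,0,0,-0.4,0.06,0,-0.41],[0,0,0,-0.4,0.06,0,-0.41],[0,0,0,-0.4,0.06,0,-0.41],[0,0,0,-0.4,0.06,0,-0.41]]' | egrep "pos|ct_force"
python3 s.py
python3 -m jog '[[0,0,0,-0.4,0.06,0,-0.41],[0,0,0,-0.4,0.06,0,-0.41],[0,0,0,-0.4,0.06,0,-0.41],[0,0,0,-0.4,0.06,0,-0.41]]' | egrep "pos|ct_force"
python3 s.py
```

```text
tool_pos: [0.6633, 0.1191, 0.1257]
contact_force: [-0.3, 0.4, 0.1]
tool_pos: [0.6604, 0.0574, 0.1252]
contact_force: [0.5, 0.2, 0.9]
t 27.4
px [325. 215.] 374 [0.664 0.04  0.126] [0.618 0.009] [0.704 0.065]
px [132. 286.] 388 [ 0.524 -0.356  0.126] [ 0.489 -0.376] [ 0.56  -0.334]
px [188. 348.] 449 [ 0.7   -0.367  0.126] [ 0.665 -0.388] [ 0.733 -0.35 ]
tool_pos: [0.6583, 0.0091, 0.1251]
contact_force: [-0.6, -1.0, 0.3]
t 27.95
px [310. 226.] 399 [ 0.662 -0.009  0.126] [ 0.617 -0.039] [0.7   0.016]
px [132. 286.] 389 [ 0.524 -0.356  0.126] [ 0.489 -0.376] [ 0.56  -0.334]
px [188. 348.] 446 [ 0.7   -0.367  0.126] [ 0.665 -0.388] [ 0.733 -0.35 ]
```

Stable, so I lower 1.5 mm and continue.

```bash
python3 -m jog '[[0,0,0,-0.4,0.06,0.05,-0.41],[0,0,0,-0.4,0.06,0,-0.41],[0,0,0,-0.4,0.06,0,-0.41],[0,0,0,-0.4,0.06,0,-0.41],[0,0,0,-0.4,0.06,0,-0.41]]' | egrep "pos|ct_force"
python3 s.py | head -2
python3 -m jog '[[0,0,0,-0.4,0.06,0,-0.41],[0,0,0,-0.4,0.06,0,-0.41],[0,0,0,-0.4,0.06,0,-0.41],[0,0,0,-0.4,0.06,0,-0.41],[0,0,0,-0.4,0.06,0,-0.41]]' | egrep "pos|ct_force"
python3 s.py | head -2
python3 -m jog '[[0,0,0,-0.4,0.06,0,-0.41],[0,0,0,-0.4,0.06,0,-0.41],[0,0,0,-0.4,0.06,0,-0.41],[0,0,0,-0.4,0.06,0,-0.41],[0,0,0,-0.4,0.06,0,-0.41]]' | egrep "pos|ct_force"
python3 s.py
```

```text
tool_pos: [0.6558, -0.0516, 0.1236]
contact_force: [-0.4, 0.8, 0.6]
t 28.625
px [291. 240.] 407 [ 0.659 -0.069  0.126] [ 0.614 -0.099] [ 0.697 -0.046]
tool_pos: [0.6533, -0.1121, 0.1236]
contact_force: [-0.1, 0.8, 0.2]
t 29.3
px [270. 255.] 447 [ 0.656 -0.13   0.126] [ 0.611 -0.159] [ 0.696 -0.107]
tool_pos: [0.6507, -0.1728, 0.1236]
contact_force: [-1.3, 0.6, 0.2]
t 29.975
px [246. 272.] 449 [ 0.653 -0.191  0.126] [ 0.609 -0.219] [ 0.693 -0.169]
px [132. 286.] 391 [ 0.524 -0.356  0.126] [ 0.489 -0.376] [ 0.56  -0.334]
px [188. 348.] 449 [ 0.7   -0.367  0.126] [ 0.665 -0.388] [ 0.733 -0.35 ]
```

```bash
python3 -m jog '[[0,0,0,-0.4,0.06,0,-0.41],[0,0,0,-0.4,0.06,0,-0.41],[0,0,0,-0.4,0.06,0,-0.41],[0,0,0,-0.4,0.06,0,-0.41],[0,0,0,-0.4,0.06,0,-0.41]]' | egrep "pos|ct_force"
python3 s.py | grep -v "\[13"
python3 -m jog '[[0,0,0,-0.4,0.06,0,-0.41],[0,0,0,-0.4,0.06,0,-0.41],[0,0,0,-0.4,0.06,0,-0.41]]' | egrep "pos|ct_force"
python3 s.py | grep -v "\[13"
python3 -m jog '[[0,0,0,-0.6,0.09,0,-0.41],[0,0,0,-0.6,0.09,0,-0.41],[0,0,0,-0.6,0.09,0,-0.41],[0,0,0,0,0,0,-0.41],[0,0,0,0,0,0,-0.41]]' | egrep "pos|ct_force"
python3 s.py
```

```text
tool_pos: [0.6482, -0.2334, 0.1236]
contact_force: [-0.7, -0.3, -0.3]
t 30.65
px [221. 290.] 466 [ 0.651 -0.252  0.126] [ 0.606 -0.278] [ 0.69  -0.231]
px [188. 348.] 448 [ 0.7   -0.367  0.126] [ 0.665 -0.388] [ 0.733 -0.35 ]
tool_pos: [0.6466, -0.2697, 0.1236]
contact_force: [-0.1, 0.5, 0.1]
t 31.075
px [205. 301.] 461 [ 0.648 -0.287  0.126] [ 0.605 -0.314] [ 0.688 -0.269]
px [188. 348.] 448 [ 0.7   -0.367  0.126] [ 0.665 -0.388] [ 0.733 -0.35 ]
tool_pos: [0.6443, -0.3234, 0.1234]
contact_force: [0.3, 0.3, -0.7]
t 31.75
px [132. 286.] 386 [ 0.524 -0.356  0.126] [ 0.489 -0.376] [ 0.56  -0.334]
px [190. 350.] 566 [ 0.704 -0.368  0.126] [ 0.665 -0.386] [ 0.74 -0.35]
```

Lift clear and check.

```bash
python3 -m jog '[[0,0,0,0,0,-1,-0.41],[0,0,0,0,0,-1,-0.41],[0,0,0,0,0,-1,-0.41],[0,0,0,1,0,-1,-0.41],[0,0,0,1,0,0,-0.41]]' | egrep "pos|ct_force"
python3 -m jog '[[0,0,0,1,0,0,-0.41],[0,0,0,1,0,0,-0.41],[0,0,0,0,0,0,-0.41]]' | egrep "pos|ct_force"
python3 - <<'E'
from h import *
b=cam("scene"); t=cam("top"); cv2.imwrite("pics/end.png",np.vstack([cv2.resize(b["img"][100:420,30:430,::-1],(500,400)),cv2.resize(t["img"][120:320,160:500,::-1],(340,200))]) if 0 else np.hstack([b["img"][100:420,20:400,::-1],cv2.resize(t["img"][130:310,290:500,::-1],(373,320))]))
for d,n in((b,"scene"),(t,"top")):
    for c,p in yellow(d): 
        w=plane(d,p,.012)[:,:2]; print(n,c.round(),len(p),w.min(0).round(3),w.max(0).round(3))
E
```

```text
tool_pos: [0.6574, -0.2641, 0.2482]
contact_force: [0.7, 0.7, 0.2]
tool_pos: [0.6675, -0.2029, 0.2437]
contact_force: [0.5, -0.2, 0.2]
scene [132. 286.] 385 [ 0.378 -0.343] [ 0.463 -0.292]
scene [190. 350.] 571 [ 0.589 -0.356] [ 0.679 -0.312]
top [410. 174.] 76 [ 0.661 -0.361] [ 0.692 -0.339]
```

View pics/end.png

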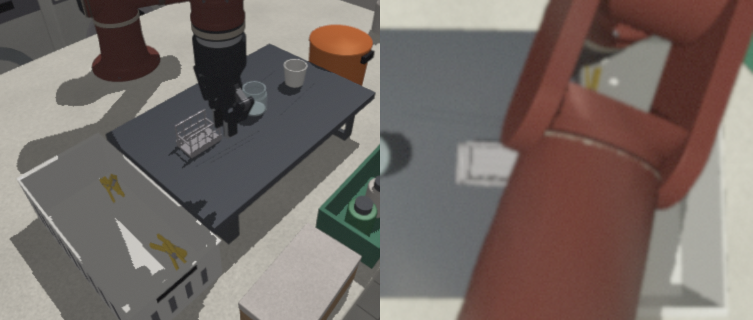

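All four pegs are in the basket, two by (112,185) and two crossed by (170,250). The slate is clear of pegs, and the jar, cup and holder stand where they were.

```bash
python3 -c "
from station import finish_job
print(finish_job())"
```

```text
the job is handed in; nothing more can be done
None
```

I swept all four pegs over the slate's end into the basket and handed the job in at about 33 s; in the last pictures the jar, pad holder, dosing cup and bin looked untouched, but the hand-in returned no verdict.

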